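# Unplug the toy tipper truck and unload its bricks

## Robot

A 7-joint arm with a two-finger parallel gripper is mounted at the origin on the work surface. World frame = base frame: x ahead of the robot, y to its left, z up, the work surface at z = 0. Lengths are in m, angles in rad, forces in N, time in s.
With the tool pointing down it reaches from about 0.4 to 0.85 m from the base axis. Payload 4.5 kg.
Tool frame: the origin (TCP) lies on the centre line of the jaws, within the pads' length; the fingertips stand 11 mm ahead of it and the grasp point (between the pads) lies 8 mm behind it; z points along the fingers, y is the line along which they close (so a half turn about z gives the same grasp; the last joint's range is limited). The gripper opens to 88 mm and grips with 3 to 60 N. Pads are 18 mm wide; open, the fingers measure 123 mm over their backs; the gripper's body (75 mm by 187 mm) begins 45 mm behind the grasp point.
Start: joints at [1.155, 0.689, -0.195, 1.565, 0.157, 0.902, -0.215], TCP at [0.272, -0.563, 0.226] pointing down, gripper open.
Joint ranges: [-3.01, 3.01], [-0.46, 2.08], [-1.47, 1.51], [0.13, 2.56], [-1, 4.14], [0.04, 2.09], [-2.66, 2.66]. Speed limits (rad/s): [2.57, 2.57, 3.14, 3.14, 3.14, 3.14, 3.14].

## Interface

Orientations are given as a unit quaternion [x, y, z, w].
In Python, from plant import * gives the robot as it stands. The module is installed in compiled form; this text tells all that it offers.
- The arm moves only by the tool send_rows, never from a script. Its argument "motion" is a list of rows, each an object of numbers: "x", "y", "z": the shift along the tool's x, y, z in cm; "rx", "ry", "rz": the turn, a rotation vector about the tool's x, y, z in rad; "jaw": the finger opening in cm, from 0 to 8.81. In form: [{"x": .., "y": .., "z": .., "rx": .., "ry": .., "rz": .., "jaw": ..}, ...]. A call has exactly 5 rows; each row shifts and turns the commanded pose from where the row before left it, along the tool's axes as they then stand; what a row does not reach is not made up. A row lasts 1/10 s, in which the tool goes at most 50 mm and 8.59 degrees, less where a joint would pass 70% of its speed; a pose out of reach is approached as far as the arm can. A call is refused whole if a number of a shift passes 5 or a number of a turn 0.15, either way. A call with a gripper value outside its range is refused whole. The fingers move at their own pace and stop on an object; "grip_force" is the grip in N (left out, the last holds). Time passes only in rows, so rows that do not move let the fingers close, or fill a call up. It gives the time, the measured TCP pose, the force, the opening and the grip force at its end, in the units of the state.
- get_state(): the state, without advancing time (a new reading comes with each control period).
- snapshot(name): name is "side" or "top"; returns a dict with "img" (480x640x3 uint8, red, green, blue), "vertical_fov" (degrees; the focal length in pixels is half the picture's height over the tangent of half this angle, whatever the lens; pixels are square), "cx", "cy" (the principal point, pixels), "D" ([k1, k2, p1, p2, k3] as OpenCV has them; the pictures are not rectified), "extrinsics" (4x4, takes a point from camera to world coordinates). Camera axes: x right, y up, looking along -z (the intrinsics and any distortion apply to the point x, -y, -z); pixel columns grow to the right and rows downward; lengths in m; the calibration is good to about 2 mm. A picture is of the moment at which its call begins. There is no depth.
- finish_job(): hands the job in; it is judged then, once.
The state is a dict: "clock": time; "q": joint angles; "qd": joint speeds; "joint_torque": joint torques, N m; "tool_pos": TCP position; "eef_rot": TCP orientation; "contact_force": force on the tool from outside, world axes, zero at the start; "moment": the same for the moment, N m; "opening": opening from 0.0 (shut) to 1.0 (fully open); "finger_force": force on a finger pad.
Only numpy, scipy, OpenCV 4.12 (cv2) and the standard library are available. Lean on these libraries where they do the work, as an engineer would, in place of code of your own. Each camera call takes 0.05 s, during which the arm holds its last target. There are 200 camera calls.

## Task

Pull the black charger plug up out of the toy truck's socket and put it in the wooden tray. Then tip up the truck's yellow bed (it has a red lifting bar) so that all three bricks slide off into the blue bin, and let the bed back down. Leave the other things where they are.

Things in the scene. Friction and masses are not known exactly. Their poses are not given: they have to be found in the camera images.
- truck: Yellow toy tipper truck on a grey base plate (320 x 150 mm), screwed down: it does not move. Origin on the table under it, x to its nose, y to its left, z up. Cab x = 135 to 185 mm, top 125 mm above the table. White socket block behind the cab: centre x = 107 mm, 40 mm along x, 68 along y, top 85 mm above the table. Behind it the red bar, then the bed.
- socket (a point): Centre of the socket's mouth, in the top face of the white socket block, 85 mm above the table. Two sprung steel detents inside hold the plug's shank: pulling it straight up takes roughly 8 to 14 N over the first 10 mm; it is clear of the socket after 24 mm.
- plug: Black charger plug, no cord, 120 g: body 36 mm along x, 44 along y, 58 high; grey shank 18 x 28 mm reaches 24 mm below it. Origin: centre of the body's underside, z up. At the start it is fully in the socket, axes parallel to the truck's, underside on the socket block. Too near the red bar for a finger to fit between. Grip across its 44 mm (y).
- tray: Wooden tray for the charger, fixed to the table, 150 mm along its x, 180 mm along its y, 26 mm high, 4 mm walls and floor. Origin at the centre of its underside. It may lie to the left or the right.
- bed (a joint): Tilt of the yellow bed, rad: 0 flat, grows as its front rises, stop at 1.2. Not locked; falls back to 0 when let go. Lifting at the bar takes under 5 N. Bed 160 mm long, 112 wide, 36 mm walls at front and sides, rear end open, floor top 77 mm above the table when flat. Bricks slide off at 0.4 to 0.85 rad; 1.05 is ample.
- bed_hinge (a point): Midpoint of the bed's hinge axis, which runs along the truck's y at truck x = -110 mm, 72 mm above the table; the bed reaches 30 mm beyond it to the rear.
- bed_bar (a point): Middle of the red lifting bar on the bed's front: round, 12 mm thick, 90 mm long along the truck's y, an arm at each end. With the bed flat it is at truck x = 62 mm, 118 mm above the table: 172 mm ahead of the hinge axis and 46 above it, 41 ahead of the bed's front wall, nothing under it higher than 85 mm. It can turn between the fingers.
- bin: Blue open bin, fixed to the table right behind the truck under the bed's rear end, 180 x 180 mm, 45 mm high, 4 mm walls. Origin at the centre of its underside.
- brick1: red toy brick, 60 x 26 x 24 mm, 50 g, lying in the bed at the start. Origin at the centre of its underside, x along its length.
- brick2: blue toy brick, 60 x 26 x 24 mm, 50 g, lying in the bed at the start. Origin at the centre of its underside, x along its length.
- brick3: green toy brick, 60 x 26 x 24 mm, 50 g, lying in the bed at the start. Origin at the centre of its underside, x along its length.
- photo_block: Clear acrylic photo block, 30 x 100 mm, 80 mm high. Bystander. Origin at the centre of its underside, on the table.
- remote: Black remote control, 160 x 45 x 18 mm. Bystander. Origin at the centre of its underside, on the table.
- bell: Steel hand bell, 76 mm across, 95 mm high. Bystander. Origin at the centre of its underside, on the table.
- elephant: White ceramic elephant, about 110 mm long, 85 mm high. Bystander. Origin at the centre of its underside, on the table.
- pencil_cup: Empty grey plastic pencil cup, 72 mm across, 100 mm high. Bystander. Origin at the centre of its underside, on the table.
Not all that is in view belongs to the job. Leave any pink or white look-alike of the plug alone.

How it is judged:
On the way, in this order (a step that is already met when the one before it is completed fails the run):
1. the plug is out of the socket, with the bed still down (z of plug in the frame of socket above 0.026 m and value of joint bed below 0.1 rad), for 0.1 s.
2. the plug lies or stands in the tray, let go, with the bed still down (x of plug in the frame of tray between -0.07 and 0.07 m and y of plug in the frame of tray between -0.085 and 0.085 m and z of plug in the frame of tray below 0.05 m and contact force between the fingers and plug below 0.3 N and linear speed of plug below 0.03 m/s and value of joint bed below 0.1 rad), for 0.2 s.
3. the bed is tipped up (0.35 rad or more) (value of joint bed above 0.35 rad), for 0.1 s.
At the end, for the whole second after the job is handed in: The plug is in the wooden tray (its origin within 70 mm along x and 85 mm along y of the tray's centre and less than 50 mm above its underside), let go and at rest; the origins of all three bricks are inside the bin's walls, below its rim, at rest; the bed is back down (below 0.06 rad) (x of plug in the frame of tray between -0.07 and 0.07 m and y of plug in the frame of tray between -0.085 and 0.085 m and z of plug in the frame of tray below 0.05 m and x of brick1 in the frame of bin between -0.09 and 0.09 m and y of brick1 in the frame of bin between -0.09 and 0.09 m and z of each of brick1, brick2, brick3 in the frame of bin below 0.045 m and linear speed of each of brick1, brick2, brick3, plug below 0.03 m/s and x of brick2 in the frame of bin between -0.09 and 0.09 m and y of brick2 in the frame of bin between -0.09 and 0.09 m and x of brick3 in the frame of bin between -0.09 and 0.09 m and y of brick3 in the frame of bin between -0.09 and 0.09 m and contact force between the fingers and plug below 0.3 N and value of joint bed below 0.06 rad); the robot touches nothing.
It fails at once if the photo block is moved more than 30 mm or tipped over (distance of photo_block from where it was at the start of the episode above 0.03 m or angle between photo_block's own z axis and vertical above 0.4 rad).
It fails at once if the remote is moved more than 30 mm or tipped over (distance of remote from where it was at the start of the episode above 0.03 m or angle between remote's own z axis and vertical above 0.4 rad).
It fails at once if the bell is moved more than 30 mm or tipped over (distance of bell from where it was at the start of the episode above 0.03 m or angle between bell's own z axis and vertical above 0.4 rad).
It fails at once if the elephant is moved more than 30 mm or tipped over (distance of elephant from where it was at the start of the episode above 0.03 m or angle between elephant's own z axis and vertical above 0.4 rad).
It fails at once if the pencil cup is moved more than 30 mm or tipped over (distance of pencil_cup from where it was at the start of the episode above 0.03 m or angle between pencil_cup's own z axis and vertical above 0.4 rad).
It also fails if it takes over 64 s, if anything falls off the work surface, if the arm or the gripper's body presses on something with over 40 N, if the wrist force passes 120 N, or if a joint passes its speed limit or range.

## Working session

There is one attempt and no reset: what is moved stays moved. The work goes in short steps, Python scripts to look and compute and a tool call to move; the robot and the scene stay as the last step left them, time stands still between calls to the robot, and variables do not carry over. Pictures are saved under pics/ and viewed, at most 10 in all, crops included, and the job is handed in when it is done.

Besides the shell and the picture viewer there is one more tool, called as name(argument=value, ...) on one line, values as JSON. send_rows: Moves the arm, as the interface text tells. Its arguments: {"type":"object","properties":{"motion":{"type":"array"},"grip_force":{"type":"number"}},"required":["motion"]}

```bash
mkdir -p pics; cat > h.py <<'E'
import numpy as np, cv2
from plant import *
def K(s):
    f=240/np.tan(np.radians(s["vertical_fov"])/2)
    return np.array([[f,0,s["cx"]],[0,f,s["cy"]],[0,0,1.]])
def ray(s,px):
    p=cv2.undistortPoints(np.array(px,float).reshape(-1,1,2),K(s),np.array(s["D"],float)).reshape(-1,2)
    E=np.array(s["extrinsics"]); d=np.c_[p[:,0],-p[:,1],-np.ones(len(p))]@E[:3,:3].T
    return E[:3,3],d
def onz(s,px,z):
    o,d=ray(s,px); return o+d*((z-o[2])/d[:,2])[:,None]
def proj(s,P):
    E=np.linalg.inv(np.array(s["extrinsics"])); c=np.atleast_2d(P)@E[:3,:3].T+E[:3,3]
    c=c*[1,-1,-1]; return cv2.projectPoints(c,np.zeros(3),np.zeros(3),K(s),np.array(s["D"],float))[0].reshape(-1,2)
def tri(s1,p1,s2,p2):
    o1,d1=ray(s1,[p1]);o2,d2=ray(s2,[p2]);d1=d1[0];d2=d2[0]
    t=np.linalg.lstsq(np.c_[d1,-d2],o2-o1,rcond=None)[0]
    a=o1+t[0]*d1;b=o2+t[1]*d2; return (a+b)/2,np.linalg.norm(a-b)
def save(s,n): cv2.imwrite(f"pics/{n}.png",s["img"][:,:,::-1])
E
python3 - <<'E'
from h import *
import pickle
for n in("side","top"):
    s=snapshot(n);save(s,n+"0");pickle.dump(s,open(n+"0.pkl","wb"))
    print(n,s["vertical_fov"],s["cx"],s["cy"],s["D"],np.round(s["extrinsics"],3).tolist())
print(get_state())
E
```

```text
side 54.14363668630893 315.8331915136047 245.28687588662942 [-0.06946806  0.          0.          0.          0.        ] [[-0.984, 0.142, -0.104, 0.495], [-0.175, -0.722, 0.669, 0.694], [0.02, 0.677, 0.736, 0.832], [0.0, 0.0, 0.0, 1.0]]
top 56.74586636329559 328.3004359097841 240.46697994467644 [-0.04215196  0.          0.          0.          0.        ] [[0.006, 0.987, -0.163, 0.441], [-1.0, 0.006, 0.002, 0.019], [0.003, 0.163, 0.987, 1.036], [0.0, 0.0, 0.0, 1.0]]
{'clock': 0.1, 'q': array([ 1.15480419,  0.68986277, -0.19457146,  1.566195  ,  0.157336  ,
        0.90252708, -0.21514522]), 'qd': array([ 0.00064024, -0.00137217, -0.00097655, -0.00258332, -0.00082913,
       -0.00080473, -0.00024132]), 'joint_torque': array([-3.12947042e-03, -5.28490877e+01, -1.27146520e+00, -1.53835344e+01,
       -5.25880710e-02,  1.94786131e-03, -2.92707512e-07]), 'tool_pos': array([ 0.27146523, -0.56233555,  0.22562688]), 'eef_rot': array([ 9.74807218e-01,  2.23047646e-01, -2.34750604e-04, -7.61757870e-04]), 'contact_force': array([0.22801812, 0.07008156, 0.51917518]), 'moment': array([-0.00137973, -0.0009372 , -0.00304153]), 'finger_force': 0.0, 'opening': 0.9971615241523296}
```

View pics/top0.png

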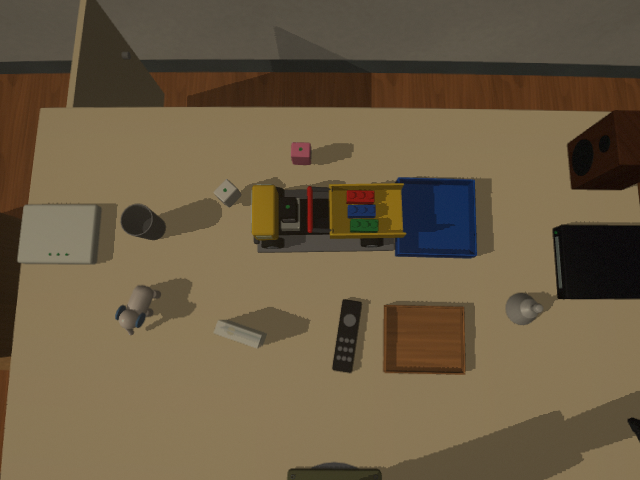

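View pics/side0.png

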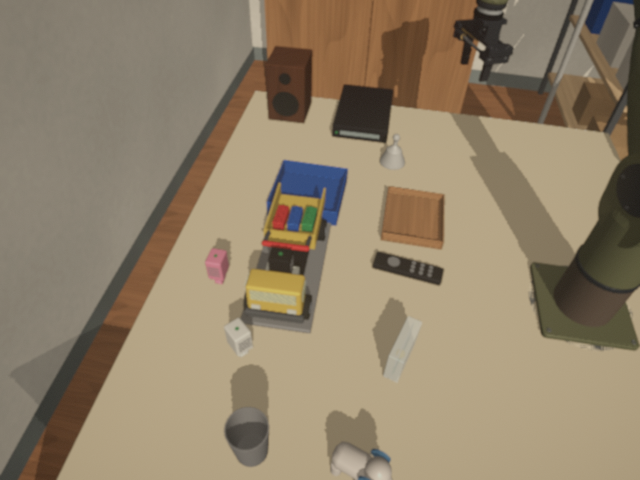

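Top view: the truck's nose is to the left, with the cab at (266,212), red bar at (310,209), bricks at (361,210), bin at (436,217) and tray at (424,340).

Plug candidates (top / side pixels):
- Pink: (301,152) / (217,265), standing on the table.
- White: (227,192) / (238,335), standing on the table.
- Black: (290,208) / (283,260), on the truck between cab and bar. This one fits the description.

I'll confirm it in an enlarged crop.

```bash
python3 - <<'E'
from h import *
import pickle
t=pickle.load(open("top0.pkl","rb"));s=pickle.load(open("side0.pkl","rb"))
a=cv2.resize(t["img"][170:270,245:345],(400,400),interpolation=cv2.INTER_CUBIC)
b=cv2.resize(s["img"][225:325,235:335],(400,400),interpolation=cv2.INTER_CUBIC)
c=np.clip(np.hstack([a,b]).astype(float)*1.5,0,255).astype(np.uint8)
cv2.imwrite("pics/crop0.png",c[:,:,::-1])
# masks: red bar, bin, yellow, tray
for n,S in(("top",t),("side",s)):
    h=cv2.cvtColor(S["img"],cv2.COLOR_RGB2HSV)
    for k,lo,hi in(("blue",(105,150,40),(125,255,255)),("yellow",(20,150,90),(32,255,255)),("red",(0,200,60),(4,255,255)),("tray",(8,110,60),(18,255,255))):
        m=cv2.inRange(h,lo,hi)
        for q in cv2.findContours(m,cv2.RETR_EXTERNAL,cv2.CHAIN_APPROX_SIMPLE)[0]:
            if cv2.contourArea(q)>60: print(n,k,cv2.contourArea(q),np.round(cv2.minAreaRect(q)[0],1),np.round(cv2.boxPoints(cv2.minAreaRect(q)),1).tolist())
E
```

```text
top blue 260.0 [361.  210.5] [[348.0, 205.0], [374.0, 205.0], [374.0, 216.0], [348.0, 216.0]]
top blue 5338.0 [436.5 217.1] [[395.79998779296875, 255.3000030517578], [397.0, 177.60000610351562], [477.20001220703125, 178.89999389648438], [476.0, 256.6000061035156]]
top yellow 1043.0 [262.5 210. ] [[252.0, 235.0], [252.0, 185.0], [273.0, 185.0], [273.0, 235.0]]
top yellow 1974.5 [366.8 209. ] [[328.5, 184.0], [403.8999938964844, 182.3000030517578], [405.0, 234.0], [329.70001220703125, 235.6999969482422]]
top red 303.0 [360.  196.5] [[347.0, 203.0], [347.0, 190.0], [373.0, 190.0], [373.0, 203.0]]
top red 189.5 [309.5 209. ] [[307.0, 232.0], [307.0, 186.0], [312.0, 186.0], [312.0, 232.0]]
top tray 587.5 [  5. 415.] [[-0.0, 356.0], [10.0, 356.0], [10.0, 474.0], [0.0, 474.0]]
top tray 5487.5 [424.  339.5] [[383.0, 305.0], [465.0, 305.0], [465.0, 374.0], [383.0, 374.0]]
top tray 9028.0 [504.8  91.8] [[370.0, 107.4000015258789], [370.6000061035156, 71.9000015258789], [639.5999755859375, 76.30000305175781], [639.0, 111.80000305175781]]
top tray 196.5 [357.5  90. ] [[352.0, 73.0], [363.0, 73.0
[... 752 characters left out ...]
471.5 [619.3 136.1] [[610.2000122070312, 113.4000015258789], [626.9000244140625, 112.9000015258789], [628.4000244140625, 158.8000030517578], [611.7000122070312, 159.3000030517578]]
side tray 271.0 [556.  111.3] [[544.5999755859375, 122.9000015258789], [548.0999755859375, 97.0999984741211], [567.4000244140625, 99.69999694824219], [563.9000244140625, 125.5]]
side tray 1393.0 [593.7 105.2] [[567.0, 118.69999694824219], [585.7999877929688, 76.4000015258789], [620.4000244140625, 91.69999694824219], [601.5, 134.0]]
side tray 33732.0 [216.6 197.4] [[-123.4000015258789, 289.1000061035156], [401.8999938964844, -101.9000015258789], [556.5, 105.69999694824219], [31.200000762939453, 496.70001220703125]]
```

View pics/crop0.png

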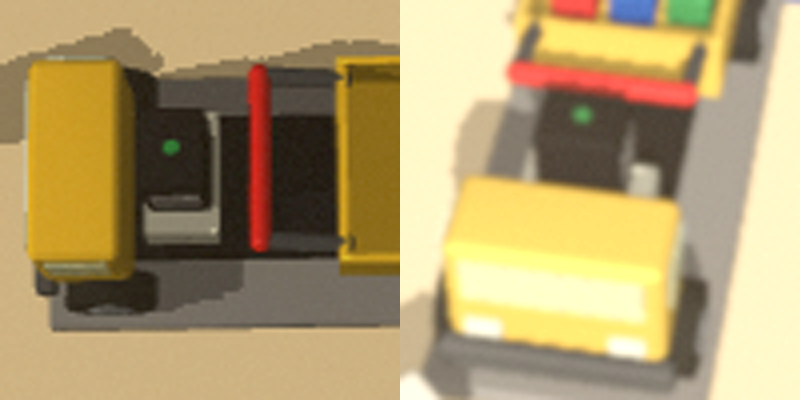

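The crop shows the black plug with a green dot on top, standing in the white block between the yellow cab and red bar. The dot is at top (287.4,206.4) / side (280.1,253.4), and the bar ends are clear in both views. Next I'll triangulate.

```bash
python3 - <<'E'
from h import *
import pickle
t=pickle.load(open("top0.pkl","rb"));s=pickle.load(open("side0.pkl","rb"))
def dot(S,x,y,r=6):
    im=S["img"][y-r:y+r+1,x-r:x+r+1].astype(float); w=np.clip(im[...,1]-np.maximum(im[...,0],im[...,2])-8,0,None)
    Y,X=np.mgrid[y-r:y+r+1,x-r:x+r+1]; return (w*X).sum()/w.sum(),(w*Y).sum()/w.sum()
dt,ds=dot(t,287,206),dot(s,280,253);print("dot",dt,ds,tri(t,dt,s,ds))
print("barL",tri(t,(309.2,187.3),s,(262.7,242.9)));print("barR",tri(t,(309.2,231.6),s,(307.7,248.4)))
print("bar z .118",onz(t,[(309.2,209.5)],.118))
bx=onz(t,[(383,305),(465,305),(465,374),(383,374)],.026);print("tray",bx.round(3).tolist(),bx.mean(0))
print("tray tri", tri(t,(383,305),s,(388.2,186)) , tri(t,(424,339.5),s,(414.7,217.3)))
print("bin",onz(t,[(396.4,177.6),(477,179),(476,256.6),(396,255.3)],.045).round(3).tolist())
print("bed",onz(t,[(328.5,184),(404,182.3),(405,234),(329.7,235.7)],.113).round(3).tolist())
print("plate",onz(t,[(257.5,251)],.01))
# plug top edges
c=[(245+px/4,170+py/4) for px,py in((145,108),(210,112),(207,197),(145,197))]
print("plugtop",onz(t,c,.143).round(3).tolist())
print("sock",onz(t,[(245+218/4,170+113/4),(245+218/4,170+240/4),(245+145/4,170+240/4)],.085).round(3).tolist())
for z in(.143,):print(onz(s,[ds],z),onz(t,[dt],z))
from scipy.spatial.transform import Rotation as R
print(R.from_quat(get_state()["eef_rot"]).as_matrix().round(3).tolist())
E
```

```text
dot (np.float64(287.328125), np.float64(206.24479166666666)) (np.float64(280.1289398280802), np.float64(253.25214899713467)) (array([0.65818727, 0.10213234, 0.1433572 ]), np.float64(0.001459602438669768))
barL (array([0.70633609, 0.05865741, 0.11732217]), np.float64(0.0016761930168706649))
barR (array([0.61071084, 0.05734726, 0.11879691]), np.float64(0.0002285839540274215))
bar z .118 [[0.65834663 0.05800086 0.118     ]]
tray [[0.461, -0.107, 0.026], [0.461, -0.293, 0.026], [0.31, -0.287, 0.026], [0.31, -0.105, 0.026]] [ 0.38532066 -0.1983282   0.026     ]
tray tri (array([ 0.46136992, -0.08691403,  0.18998252]), np.float64(0.007897476594479336)) (array([ 0.3822406 , -0.20236772,  0.00518095]), np.float64(0.0024698052228378556))
bin [[0.753, -0.14, 0.045], [0.751, -0.328, 0.045], [0.569, -0.317, 0.045], [0.571, -0.136, 0.045]]
bed [[0.716, 0.017, 0.113], [0.721, -0.145, 0.113], [0.608, -0.145, 0.113], [0.603, 0.014, 0.113]]
plate [[0.5839904  0.18185812 0.01      ]]
plugtop [[0.679, 0.115, 0.143], [0.677, 0.081, 0.143], [0.632, 0.082, 0.143], [0.632, 0.114, 0.143]]
sock [[0.691, 0.081, 0.085], [0.62, 0.08, 0.085], [0.62, 0.12, 0.085]]
[[0.6575217  0.10198041 0.143     ]] [[0.6590259 0.1021748 0.143    ]]
[[0.9, 0.435, -0.001], [0.435, -0.9, 0.001], [-0.0, -0.002, -1.0]]
```

Measurements agree with the text:
- Plug top is at (0.658, 0.102, 0.143).
- Bar middle is at (0.659, 0.058, 0.118), 44 mm behind the plug.
- Truck yaw is about 91°.
- Tray centre is about (0.385, -0.199).

First I'll turn the tool (tool y to world x) while rising.

send_rows(motion=[{"z": -0.8,"rz": -0.114,"jaw": 7.5},{"z": -0.8,"rz": -0.114,"jaw": 7.5},{"z": -0.8,"rz": -0.114,"jaw": 7.5},{"z": -0.8,"rz": -0.114,"jaw": 7.5},{"z": -0.8,"rz": -0.114,"jaw": 7.5}], grip_force=50)

```text
schema error: expected keys x, y, z, rx, ry, rz, jaw
```

send_rows(motion=[{"z": -0.8,"rz": -0.114,"jaw": 7.5},{"z": -0.8,"rz": -0.114,"jaw": 7.5},{"z": -0.8,"rz": -0.114,"jaw": 7.5},{"z": -0.8,"rz": -0.114,"jaw": 7.5},{"z": -0.8,"rz": -0.114,"jaw": 7.5}])

```text
schema error: expected keys x, y, z, rx, ry, rz, jaw
```

send_rows(motion=[{"x": 2.5,"y": 2.5,"jaw": 7.5},{"x": 3.5,"y": 2.5,"jaw": 7.5},{"x": 3.5,"y": 2.5,"jaw": 7.5},{"x": 3.5,"y": 2.5,"jaw": 7.5},{"x": 3.5,"y": 2.5,"jaw": 7.5}])

```text
schema error: expected keys x, y, z, rx, ry, rz, jaw
```

send_rows(motion=[{"x": 0,"y": 0,"z": -0.8,"rx": 0,"ry": 0,"rz": -0.114,"jaw": 7.5},{"x": 0,"y": 0,"z": -0.8,"rx": 0,"ry": 0,"rz": -0.114,"jaw": 7.5},{"x": 0,"y": 0,"z": -0.8,"rx": 0,"ry": 0,"rz": -0.114,"jaw": 7.5},{"x": 0,"y": 0,"z": -0.8,"rx": 0,"ry": 0,"rz": -0.114,"jaw": 7.5},{"x": 0,"y": 0,"z": -0.8,"rx": 0,"ry": 0,"rz": -0.114,"jaw": 7.5}], grip_force=50)

```text
clock: 0.6
tool_pos: [0.2715, -0.5625, 0.2662]
eef_rot: [0.872, 0.49, -0.0, -0.001]
contact_force: [0.8, -0.3, 0.1]
opening: 0.851
finger_force: 0.0
```

send_rows(motion=[{"x": 0,"y": 0,"z": -0.8,"rx": 0,"ry": 0,"rz": -0.114,"jaw": 7.5},{"x": 0,"y": 0,"z": -0.8,"rx": 0,"ry": 0,"rz": -0.114,"jaw": 7.5},{"x": 0,"y": 0,"z": -0.8,"rx": 0,"ry": 0,"rz": -0.114,"jaw": 7.5},{"x": 0,"y": 0,"z": -0.8,"rx": 0,"ry": 0,"rz": -0.114,"jaw": 7.5},{"x": 0,"y": 0,"z": -0.8,"rx": 0,"ry": 0,"rz": -0.114,"jaw": 7.5}])

```text
clock: 1.1
tool_pos: [0.2714, -0.5626, 0.3062]
eef_rot: [0.699, 0.715, 0.0, -0.001]
contact_force: [0.7, -0.2, 0.2]
opening: 0.851
finger_force: 0.0
```

send_rows(motion=[{"x": 2.5,"y": 2,"z": 0,"rx": 0,"ry": 0,"rz": 0,"jaw": 7.5},{"x": 3,"y": 2,"z": 0,"rx": 0,"ry": 0,"rz": 0,"jaw": 7.5},{"x": 3.5,"y": 2,"z": 0,"rx": 0,"ry": 0,"rz": 0,"jaw": 7.5},{"x": 3.5,"y": 2,"z": 0,"rx": 0,"ry": 0,"rz": 0,"jaw": 7.5},{"x": 3.5,"y": 2,"z": 0,"rx": 0,"ry": 0,"rz": 0,"jaw": 7.5}])

```text
clock: 1.6
tool_pos: [0.3689, -0.3994, 0.306]
eef_rot: [0.7, 0.714, -0.0, -0.0]
contact_force: [0.7, -0.0, 0.7]
opening: 0.851
finger_force: 0.0
```

send_rows(motion=[{"x": 3.5,"y": 2.1,"z": 0,"rx": 0,"ry": 0,"rz": 0,"jaw": 7.5},{"x": 3.5,"y": 2.1,"z": 0,"rx": 0,"ry": 0,"rz": 0,"jaw": 7.5},{"x": 3.5,"y": 2.1,"z": 0,"rx": 0,"ry": 0,"rz": 0,"jaw": 7.5},{"x": 3.5,"y": 2.1,"z": 0,"rx": 0,"ry": 0,"rz": 0,"jaw": 7.5},{"x": 3.5,"y": 2.1,"z": 0,"rx": 0,"ry": 0,"rz": 0,"jaw": 7.5}])

```text
clock: 2.1
tool_pos: [0.4706, -0.2226, 0.3061]
eef_rot: [0.7, 0.714, -0.0, -0.0]
contact_force: [1.5, -0.2, -0.6]
opening: 0.853
finger_force: 0.0
```

send_rows(motion=[{"x": 3.5,"y": 2.1,"z": 0,"rx": 0,"ry": 0,"rz": 0,"jaw": 7.5},{"x": 3.5,"y": 2.1,"z": 0,"rx": 0,"ry": 0,"rz": 0,"jaw": 7.5},{"x": 3.5,"y": 2.1,"z": 0,"rx": 0,"ry": 0,"rz": 0,"jaw": 7.5},{"x": 3.5,"y": 2.1,"z": 0,"rx": 0,"ry": 0,"rz": 0,"jaw": 7.5},{"x": 3.5,"y": 2.1,"z": 0,"rx": 0,"ry": 0,"rz": 0,"jaw": 7.5}])

```text
clock: 2.6
tool_pos: [0.5723, -0.0457, 0.306]
eef_rot: [0.7, 0.714, -0.0, -0.0]
contact_force: [1.0, -0.7, -0.8]
opening: 0.853
finger_force: 0.0
```

send_rows(motion=[{"x": 3.5,"y": 2.1,"z": 0,"rx": 0,"ry": 0,"rz": 0,"jaw": 7.5},{"x": 3.5,"y": 2.1,"z": 0,"rx": 0,"ry": 0,"rz": 0,"jaw": 7.5},{"x": 3.5,"y": 2.1,"z": 0,"rx": 0,"ry": 0,"rz": 0,"jaw": 7.5},{"x": 3,"y": 2,"z": 0,"rx": 0,"ry": 0,"rz": 0,"jaw": 7.5},{"x": 1,"y": 0.6,"z": 0,"rx": 0,"ry": 0,"rz": 0,"jaw": 7.5}])

```text
clock: 3.1
tool_pos: [0.6586, 0.1046, 0.3055]
eef_rot: [0.699, 0.716, 0.001, -0.001]
contact_force: [-0.2, 1.3, -0.1]
opening: 0.852
finger_force: 0.0
```

send_rows(motion=[{"x": -0.2,"y": 0,"z": 2.5,"rx": 0,"ry": 0,"rz": 0,"jaw": 7.5},{"x": 0,"y": 0,"z": 3.5,"rx": 0,"ry": 0,"rz": 0,"jaw": 7.5},{"x": 0,"y": 0,"z": 3.5,"rx": 0,"ry": 0,"rz": 0,"jaw": 7.5},{"x": 0,"y": 0,"z": 2.5,"rx": 0,"ry": 0,"rz": 0,"jaw": 7.5},{"x": 0,"y": 0,"z": 1.5,"rx": 0,"ry": 0,"rz": 0,"jaw": 7.5}])

```text
clock: 3.6
tool_pos: [0.6567, 0.0958, 0.1686]
eef_rot: [0.701, 0.714, -0.002, -0.001]
contact_force: [-0.8, -1.1, -0.4]
opening: 0.851
finger_force: 0.0
```

```bash
python3 - <<'E'
from h import *
print(get_state()["tool_pos"])
t=snapshot("top");s=snapshot("side")
a=cv2.resize(t["img"][150:270,225:345],(400,400),interpolation=cv2.INTER_CUBIC)
b=cv2.resize(s["img"][195:315,220:340],(400,400),interpolation=cv2.INTER_CUBIC)
cv2.imwrite("pics/near1.png",np.clip(np.hstack([a,b])[:,:,::-1].astype(float)*1.5,0,255))
E
```

```text
[0.65667732 0.09578144 0.16864242][ WARN:0@1.267] global loadsave.cpp:1063 imwrite_ Unsupported depth image for selected encoder is fallbacked to CV_8U.
```

View pics/near1.png

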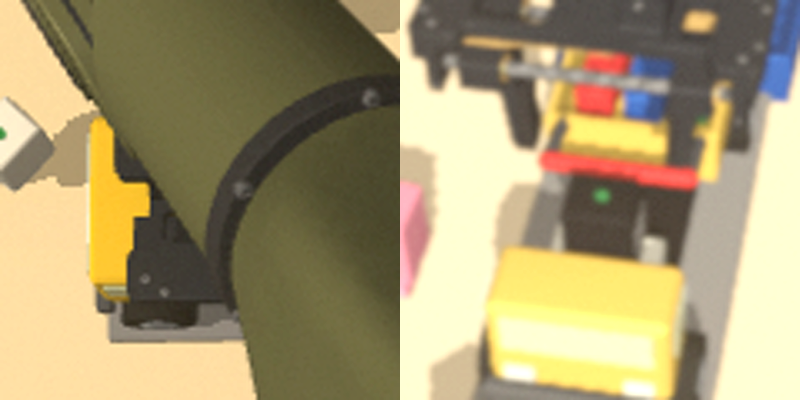

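The side view shows the open fingers above the plug (dot at (602,195)), one on each side of it. The bar and cab are clear. I'll correct the lateral drift, then go down.

send_rows(motion=[{"x": 0.6,"y": 0.15,"z": 0,"rx": 0,"ry": 0,"rz": 0,"jaw": 7.5},{"x": 0,"y": 0,"z": 0.5,"rx": 0,"ry": 0,"rz": 0,"jaw": 7.5},{"x": 0,"y": 0,"z": 0.5,"rx": 0,"ry": 0,"rz": 0,"jaw": 7.5},{"x": 0,"y": 0,"z": 0,"rx": 0,"ry": 0,"rz": 0,"jaw": 7.5},{"x": 0,"y": 0,"z": 0,"rx": 0,"ry": 0,"rz": 0,"jaw": 7.5}])

```text
clock: 4.2
tool_pos: [0.6597, 0.1035, 0.1615]
eef_rot: [0.7, 0.714, -0.0, 0.0]
contact_force: [-0.5, -1.3, -0.2]
opening: 0.853
finger_force: 0.0
```

send_rows(motion=[{"x": -0.15,"y": -0.1,"z": 1.1,"rx": 0,"ry": 0,"rz": 0,"jaw": 7.5},{"x": 0,"y": 0,"z": 1.1,"rx": 0,"ry": 0,"rz": 0,"jaw": 7.5},{"x": 0,"y": 0,"z": 1.1,"rx": 0,"ry": 0,"rz": 0,"jaw": 7.5},{"x": 0,"y": 0,"z": 1.1,"rx": 0,"ry": 0,"rz": 0,"jaw": 7.5},{"x": 0,"y": 0,"z": 1.0,"rx": 0,"ry": 0,"rz": 0,"jaw": 7.5}])

```text
clock: 4.7
tool_pos: [0.6583, 0.1021, 0.1058]
eef_rot: [0.7, 0.714, -0.0, -0.0]
contact_force: [0.9, -0.0, 0.1]
opening: 0.853
finger_force: 0.0
```

send_rows(motion=[{"x": 0,"y": 0,"z": 0,"rx": 0,"ry": 0,"rz": 0,"jaw": 7.5},{"x": 0,"y": 0,"z": 0,"rx": 0,"ry": 0,"rz": 0,"jaw": 4},{"x": 0,"y": 0,"z": 0,"rx": 0,"ry": 0,"rz": 0,"jaw": 3.5},{"x": 0,"y": 0,"z": 0,"rx": 0,"ry": 0,"rz": 0,"jaw": 3.5},{"x": 0,"y": 0,"z": 0,"rx": 0,"ry": 0,"rz": 0,"jaw": 3.5}])

```text
clock: 5.2
tool_pos: [0.6589, 0.1022, 0.1078]
eef_rot: [0.7, 0.714, 0.0, 0.0]
contact_force: [-0.6, -0.1, 1.7]
opening: 0.514
finger_force: 0.5
```

send_rows(motion=[{"x": 0,"y": 0,"z": 0,"rx": 0,"ry": 0,"rz": 0,"jaw": 3},{"x": 0,"y": 0,"z": 0,"rx": 0,"ry": 0,"rz": 0,"jaw": 3},{"x": 0,"y": 0,"z": 0,"rx": 0,"ry": 0,"rz": 0,"jaw": 3},{"x": 0,"y": 0,"z": 0,"rx": 0,"ry": 0,"rz": 0,"jaw": 3},{"x": 0,"y": 0,"z": 0,"rx": 0,"ry": 0,"rz": 0,"jaw": 3}], grip_force=50)

```text
clock: 5.7
tool_pos: [0.6587, 0.1022, 0.1078]
eef_rot: [0.7, 0.714, 0.0, 0.0]
contact_force: [-1.8, -0.4, 5.6]
opening: 0.496
finger_force: 50.0
```

send_rows(motion=[{"x": 0,"y": 0,"z": -0.2,"rx": 0,"ry": 0,"rz": 0,"jaw": 3},{"x": 0,"y": 0,"z": -0.2,"rx": 0,"ry": 0,"rz": 0,"jaw": 3},{"x": 0,"y": 0,"z": -0.2,"rx": 0,"ry": 0,"rz": 0,"jaw": 3},{"x": 0,"y": 0,"z": -0.2,"rx": 0,"ry": 0,"rz": 0,"jaw": 3},{"x": 0,"y": 0,"z": -0.2,"rx": 0,"ry": 0,"rz": 0,"jaw": 3}])

```text
clock: 6.2
tool_pos: [0.6584, 0.1018, 0.117]
eef_rot: [0.7, 0.714, -0.001, -0.0]
contact_force: [-0.1, -1.2, -3.0]
opening: 0.495
finger_force: 50.0
```

send_rows(motion=[{"x": 0,"y": 0,"z": -0.4,"rx": 0,"ry": 0,"rz": 0,"jaw": 3},{"x": 0,"y": 0,"z": -0.5,"rx": 0,"ry": 0,"rz": 0,"jaw": 3},{"x": 0,"y": 0,"z": -0.6,"rx": 0,"ry": 0,"rz": 0,"jaw": 3},{"x": 0,"y": 0,"z": -0.6,"rx": 0,"ry": 0,"rz": 0,"jaw": 3},{"x": 0,"y": 0,"z": -0.6,"rx": 0,"ry": 0,"rz": 0,"jaw": 3}])

```text
clock: 6.7
tool_pos: [0.6592, 0.1023, 0.1454]
eef_rot: [0.7, 0.714, 0.001, 0.0]
contact_force: [-0.3, 0.2, -1.3]
opening: 0.497
finger_force: 50.0
```

send_rows(motion=[{"x": 0,"y": 0,"z": -1,"rx": 0,"ry": 0,"rz": 0,"jaw": 3},{"x": 0,"y": 0,"z": -2,"rx": 0,"ry": 0,"rz": 0,"jaw": 3},{"x": 0,"y": 0,"z": -2,"rx": 0,"ry": 0,"rz": 0,"jaw": 3},{"x": 0,"y": 0,"z": -2,"rx": 0,"ry": 0,"rz": 0,"jaw": 3},{"x": 0,"y": 0,"z": -2,"rx": 0,"ry": 0,"rz": 0,"jaw": 3}])

```text
clock: 7.2
tool_pos: [0.6587, 0.1022, 0.2359]
eef_rot: [0.7, 0.714, 0.0, 0.0]
contact_force: [0.2, 0.1, -1.5]
opening: 0.495
finger_force: 50.0
```

```bash
python3 - <<'E'
from h import *
print(get_state()["tool_pos"])
s=snapshot("side")
cv2.imwrite("pics/lift.png",np.clip(cv2.resize(s["img"][150:330,200:380],(500,500))[:,:,::-1].astype(float)*1.4,0,255).astype(np.uint8))
E
```

```text
[0.65869281 0.10221549 0.23585228]
```

View pics/lift.png

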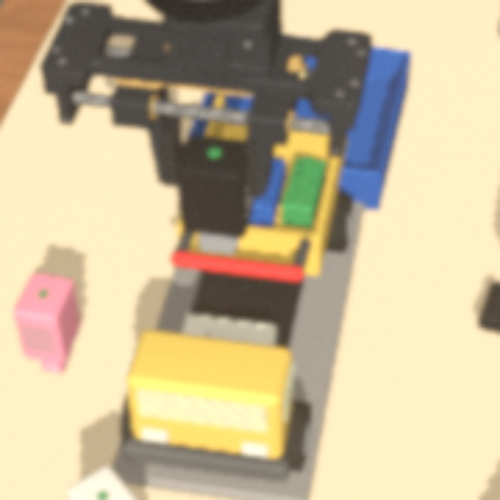

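The plug (dot at (215,153)) hangs in the fingers, shank clear, and the bed is still flat. Now to the tray.

send_rows(motion=[{"x": -1.5,"y": -1.5,"z": 0,"rx": 0,"ry": 0,"rz": 0,"jaw": 3},{"x": -2.5,"y": -2.4,"z": 0,"rx": 0,"ry": 0,"rz": 0,"jaw": 3},{"x": -2.5,"y": -2.4,"z": 0,"rx": 0,"ry": 0,"rz": 0,"jaw": 3},{"x": -2.5,"y": -2.4,"z": 0,"rx": 0,"ry": 0,"rz": 0,"jaw": 3},{"x": -2.5,"y": -2.4,"z": 0,"rx": 0,"ry": 0,"rz": 0,"jaw": 3}])

```text
clock: 7.75
tool_pos: [0.5488, -0.0159, 0.2344]
eef_rot: [0.7, 0.714, 0.0, 0.0]
contact_force: [0.0, -0.2, -1.0]
opening: 0.497
finger_force: 50.0
```

send_rows(motion=[{"x": -2.5,"y": -2.4,"z": 0,"rx": 0,"ry": 0,"rz": 0,"jaw": 3},{"x": -2.5,"y": -2.4,"z": 0,"rx": 0,"ry": 0,"rz": 0,"jaw": 3},{"x": -2.5,"y": -2.4,"z": 0,"rx": 0,"ry": 0,"rz": 0,"jaw": 3},{"x": -2.5,"y": -2.4,"z": 0,"rx": 0,"ry": 0,"rz": 0,"jaw": 3},{"x": -2.5,"y": -2.4,"z": 0,"rx": 0,"ry": 0,"rz": 0,"jaw": 3}])

```text
clock: 8.25
tool_pos: [0.4314, -0.1431, 0.2346]
eef_rot: [0.7, 0.714, 0.0, 0.0]
contact_force: [0.3, -0.8, -1.1]
opening: 0.494
finger_force: 50.0
```

send_rows(motion=[{"x": -2.5,"y": -2.4,"z": 0,"rx": 0,"ry": 0,"rz": 0,"jaw": 3},{"x": -2.5,"y": -2,"z": 0,"rx": 0,"ry": 0,"rz": 0,"jaw": 3},{"x": -1.0,"y": -0.8,"z": 0,"rx": 0,"ry": 0,"rz": 0,"jaw": 3},{"x": 0,"y": 0,"z": 0,"rx": 0,"ry": 0,"rz": 0,"jaw": 3},{"x": 0,"y": 0,"z": 0,"rx": 0,"ry": 0,"rz": 0,"jaw": 3}])

```text
clock: 8.75
tool_pos: [0.3822, -0.2028, 0.2346]
eef_rot: [0.7, 0.714, 0.001, 0.0]
contact_force: [0.5, 0.6, -1.6]
opening: 0.494
finger_force: 50.0
```

send_rows(motion=[{"x": 0,"y": 0,"z": 2,"rx": 0,"ry": 0,"rz": 0,"jaw": 3},{"x": 0,"y": 0,"z": 3,"rx": 0,"ry": 0,"rz": 0,"jaw": 3},{"x": 0,"y": 0,"z": 3,"rx": 0,"ry": 0,"rz": 0,"jaw": 3},{"x": 0,"y": 0,"z": 3,"rx": 0,"ry": 0,"rz": 0,"jaw": 3},{"x": 0,"y": 0,"z": 3,"rx": 0,"ry": 0,"rz": 0,"jaw": 3}])

```text
clock: 9.25
tool_pos: [0.3834, -0.2017, 0.0934]
eef_rot: [0.699, 0.715, 0.001, 0.001]
contact_force: [0.2, -0.4, -1.5]
opening: 0.496
finger_force: 50.0
```

send_rows(motion=[{"x": 0,"y": 0,"z": 1.5,"rx": 0,"ry": 0,"rz": 0,"jaw": 3},{"x": 0,"y": 0,"z": 1,"rx": 0,"ry": 0,"rz": 0,"jaw": 3},{"x": 0,"y": 0,"z": 0.5,"rx": 0,"ry": 0,"rz": 0,"jaw": 3},{"x": 0,"y": 0,"z": 0.5,"rx": 0,"ry": 0,"rz": 0,"jaw": 3},{"x": 0,"y": 0,"z": 0.5,"rx": 0,"ry": 0,"rz": 0,"jaw": 3}])

```text
clock: 9.75
tool_pos: [0.3824, -0.2028, 0.0543]
eef_rot: [0.7, 0.714, 0.001, 0.001]
contact_force: [-0.2, 0.6, -0.8]
opening: 0.497
finger_force: 50.0
```

send_rows(motion=[{"x": 0,"y": 0,"z": 0.1,"rx": 0,"ry": 0,"rz": 0,"jaw": 3},{"x": 0,"y": 0,"z": 0.1,"rx": 0,"ry": 0,"rz": 0,"jaw": 3},{"x": 0,"y": 0,"z": 0.1,"rx": 0,"ry": 0,"rz": 0,"jaw": 3},{"x": 0,"y": 0,"z": 0,"rx": 0,"ry": 0,"rz": 0,"jaw": 3},{"x": 0,"y": 0,"z": 0,"rx": 0,"ry": 0,"rz": 0,"jaw": 3}])

```text
clock: 10.25
tool_pos: [0.3815, -0.2033, 0.0515]
eef_rot: [0.7, 0.714, 0.0, 0.0]
contact_force: [-0.0, -0.4, -1.7]
opening: 0.495
finger_force: 50.0
```

Within about 1 mm of the floor, so I'll open gently, wait, then rise.

send_rows(motion=[{"x": 0,"y": 0,"z": 0.1,"rx": 0,"ry": 0,"rz": 0,"jaw": 3},{"x": 0,"y": 0,"z": 0,"rx": 0,"ry": 0,"rz": 0,"jaw": 4.6},{"x": 0,"y": 0,"z": 0,"rx": 0,"ry": 0,"rz": 0,"jaw": 5.5},{"x": 0,"y": 0,"z": 0,"rx": 0,"ry": 0,"rz": 0,"jaw": 7.5},{"x": 0,"y": 0,"z": 0,"rx": 0,"ry": 0,"rz": 0,"jaw": 7.5}])

```text
clock: 10.75
tool_pos: [0.3815, -0.2032, 0.0503]
eef_rot: [0.7, 0.714, -0.0, 0.0]
contact_force: [-0.4, 0.6, 0.7]
opening: 0.767
finger_force: 0.0
```

send_rows(motion=[{"x": 0,"y": 0,"z": -1,"rx": 0,"ry": 0,"rz": 0,"jaw": 7.5},{"x": 0,"y": 0,"z": -2,"rx": 0,"ry": 0,"rz": 0,"jaw": 7.5},{"x": 0,"y": 0,"z": -4,"rx": 0,"ry": 0,"rz": 0,"jaw": 7.5},{"x": 0,"y": 0,"z": -4,"rx": 0,"ry": 0,"rz": 0,"jaw": 7.5},{"x": 0,"y": 0,"z": -4,"rx": 0,"ry": 0,"rz": 0,"jaw": 7.5}])

```text
clock: 11.25
tool_pos: [0.3808, -0.203, 0.2018]
eef_rot: [0.7, 0.714, -0.0, -0.001]
contact_force: [0.7, -0.9, -0.0]
opening: 0.853
finger_force: 0.0
```

```bash
python3 - <<'E'
from h import *
print(get_state()["tool_pos"])
s=snapshot("side")
cv2.imwrite("pics/placed.png",np.clip(cv2.resize(s["img"][110:290,310:490],(500,500))[:,:,::-1].astype(float)*1.4,0,255).astype(np.uint8))
E
```

```text
[ 0.38075605 -0.20295979  0.20180991]
```

View pics/placed.png

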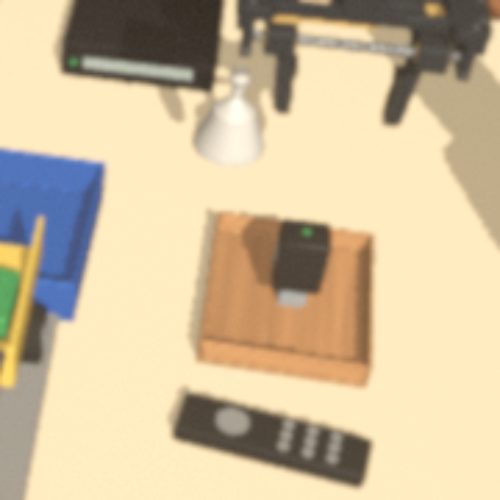

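The plug stands upright in the tray (dot at (307,232)), let go. Next is the bar, which needs the tool turned 90° so it closes along truck x. I'll check the last joint's room first.

```bash
python3 - <<'E'
from h import *
print(get_state()["q"].round(2), get_state()["clock"])
h=np.array([-.114,.072]);b=np.array([.058,.118])
r=b-h
for a in np.arange(0,1.11,.07):
    c,s=np.cos(a),np.sin(a); print(round(a,2),(h+[c*r[0]-s*r[1],s*r[0]+c*r[1]]-b).round(4))
E
```

```text
[ 0.76  0.53 -0.58  2.13  0.5   0.61 -0.15] 11.3
0.0 [0. 0.]
0.07 [-0.0036  0.0119]
0.14 [-0.0081  0.0236]
0.21 [-0.0134  0.0348]
0.28 [-0.0194  0.0457]
0.35 [-0.0262  0.0562]
0.42 [-0.0337  0.0661]
0.49 [-0.0419  0.0755]
0.56 [-0.0507  0.0843]
0.63 [-0.0601  0.0925]
0.7 [-0.0701  0.1   ]
0.77 [-0.0805  0.1068]
0.84 [-0.0914  0.1128]
0.91 [-0.1028  0.118 ]
0.98 [-0.1144  0.1225]
1.05 [-0.1263  0.1261]
```

send_rows(motion=[{"x": 0,"y": 0,"z": -0.8,"rx": 0,"ry": 0,"rz": -0.15,"jaw": 5},{"x": 0,"y": 0,"z": -0.8,"rx": 0,"ry": 0,"rz": -0.15,"jaw": 5},{"x": 0,"y": 0,"z": -0.8,"rx": 0,"ry": 0,"rz": -0.15,"jaw": 3},{"x": 0,"y": 0,"z": -0.8,"rx": 0,"ry": 0,"rz": -0.15,"jaw": 3},{"x": 0,"y": 0,"z": -0.8,"rx": 0,"ry": 0,"rz": -0.15,"jaw": 3}], grip_force=20)

```text
clock: 11.8
tool_pos: [0.381, -0.2033, 0.2405]
eef_rot: [0.387, 0.922, -0.0, -0.0]
contact_force: [-0.5, -0.0, -0.3]
opening: 0.416
finger_force: 0.0
```

send_rows(motion=[{"x": 0,"y": 0,"z": 0,"rx": 0,"ry": 0,"rz": -0.15,"jaw": 3},{"x": 0,"y": 0,"z": 0,"rx": 0,"ry": 0,"rz": -0.15,"jaw": 3},{"x": 0,"y": 0,"z": 0,"rx": 0,"ry": 0,"rz": -0.15,"jaw": 3},{"x": 0,"y": 0,"z": 0,"rx": 0,"ry": 0,"rz": -0.15,"jaw": 3},{"x": 0,"y": 0,"z": 0,"rx": 0,"ry": 0,"rz": -0.15,"jaw": 3}])

```text
clock: 12.3
tool_pos: [0.381, -0.2034, 0.2401]
eef_rot: [0.023, 1.0, -0.0, -0.0]
contact_force: [-0.6, -0.6, 0.9]
opening: 0.341
finger_force: 0.0
```

send_rows(motion=[{"x": 0,"y": 0,"z": 0,"rx": 0,"ry": 0,"rz": -0.07,"jaw": 3},{"x": -1.5,"y": 1.5,"z": 0,"rx": 0,"ry": 0,"rz": 0,"jaw": 3},{"x": -2.5,"y": 2.5,"z": 0,"rx": 0,"ry": 0,"rz": 0,"jaw": 3},{"x": -2.5,"y": 2.5,"z": 0,"rx": 0,"ry": 0,"rz": 0,"jaw": 3},{"x": -2.5,"y": 2.5,"z": 0,"rx": 0,"ry": 0,"rz": 0,"jaw": 3}])

```text
clock: 12.8
tool_pos: [0.4702, -0.111, 0.24]
eef_rot: [-0.009, 1.0, -0.0, -0.0]
contact_force: [-0.5, 0.5, -0.3]
opening: 0.338
finger_force: 0.0
```

send_rows(motion=[{"x": -2.5,"y": 2.2,"z": 0,"rx": 0,"ry": 0,"rz": 0,"jaw": 3},{"x": -2.5,"y": 2.2,"z": 0,"rx": 0,"ry": 0,"rz": 0,"jaw": 3},{"x": -2.5,"y": 2.2,"z": 0,"rx": 0,"ry": 0,"rz": 0,"jaw": 3},{"x": -2.5,"y": 2.2,"z": 0,"rx": 0,"ry": 0,"rz": 0,"jaw": 3},{"x": -2.5,"y": 2.2,"z": 0,"rx": 0,"ry": 0,"rz": 0,"jaw": 3}])

```text
clock: 13.3
tool_pos: [0.5934, 0.0013, 0.2398]
eef_rot: [-0.009, 1.0, -0.0, -0.0]
contact_force: [-0.4, -0.4, 0.1]
opening: 0.337
finger_force: 0.0
```

send_rows(motion=[{"x": -2.5,"y": 2.2,"z": 0,"rx": 0,"ry": 0,"rz": 0,"jaw": 3},{"x": -2.5,"y": 2.2,"z": 0,"rx": 0,"ry": 0,"rz": 0,"jaw": 3},{"x": -1.2,"y": 0.8,"z": 0,"rx": 0,"ry": 0,"rz": 0,"jaw": 3},{"x": -0.5,"y": 0.4,"z": 0,"rx": 0,"ry": 0,"rz": 0,"jaw": 3},{"x": 0,"y": 0,"z": 0,"rx": 0,"ry": 0,"rz": 0,"jaw": 3}])

```text
clock: 13.8
tool_pos: [0.6586, 0.0582, 0.2397]
eef_rot: [-0.009, 1.0, -0.0, -0.0]
contact_force: [-0.5, -0.4, 0.4]
opening: 0.339
finger_force: 0.0
```

send_rows(motion=[{"x": 0,"y": 0,"z": 1.5,"rx": 0,"ry": 0,"rz": 0,"jaw": 3},{"x": 0,"y": 0,"z": 2,"rx": 0,"ry": 0,"rz": 0,"jaw": 3},{"x": 0,"y": 0,"z": 2,"rx": 0,"ry": 0,"rz": 0,"jaw": 3},{"x": 0,"y": 0,"z": 1.0,"rx": 0,"ry": 0,"rz": 0,"jaw": 3},{"x": 0,"y": 0,"z": 0,"rx": 0,"ry": 0,"rz": 0,"jaw": 3}])

```text
clock: 14.3
tool_pos: [0.6573, 0.0562, 0.1732]
eef_rot: [-0.009, 1.0, -0.001, -0.002]
contact_force: [0.7, 0.0, -0.5]
opening: 0.34
finger_force: 0.0
```

```bash
python3 - <<'E'
from h import *
print(get_state()["tool_pos"],get_state()["opening"])
s=snapshot("side")
cv2.imwrite("pics/bar.png",np.clip(cv2.resize(s["img"][150:330,200:380],(500,500))[:,:,::-1].astype(float)*1.4,0,255).astype(np.uint8))
E
```

```text
[0.65725473 0.05623707 0.17321351] 0.34011042888082543
```

View pics/bar.png

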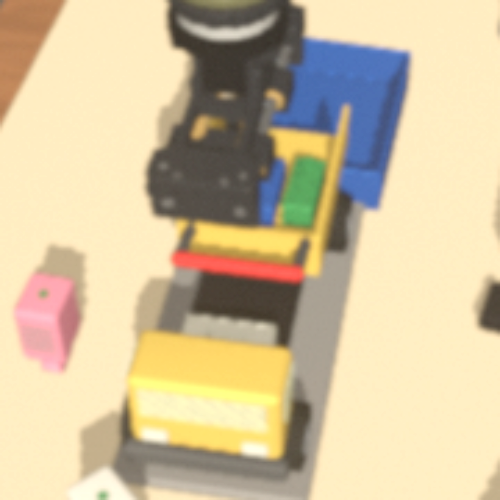

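The gripper sits over the middle of the bar, the bed is flat, and the socket is empty. Descending.

send_rows(motion=[{"x": 0,"y": 0,"z": 1.5,"rx": 0,"ry": 0,"rz": 0,"jaw": 3},{"x": 0,"y": 0,"z": 1.5,"rx": 0,"ry": 0,"rz": 0,"jaw": 3},{"x": 0,"y": 0,"z": 0.5,"rx": 0,"ry": 0,"rz": 0,"jaw": 3},{"x": 0,"y": 0,"z": 0,"rx": 0,"ry": 0,"rz": 0,"jaw": 3},{"x": 0,"y": 0,"z": 0,"rx": 0,"ry": 0,"rz": 0,"jaw": 3}])

```text
clock: 14.85
tool_pos: [0.6588, 0.0581, 0.1404]
eef_rot: [-0.009, 1.0, 0.0, 0.0]
contact_force: [0.3, -0.9, -0.6]
opening: 0.337
finger_force: 0.0
```

send_rows(motion=[{"x": 0,"y": 0,"z": 0.8,"rx": 0,"ry": 0,"rz": 0,"jaw": 3},{"x": 0,"y": 0,"z": 0.8,"rx": 0,"ry": 0,"rz": 0,"jaw": 3},{"x": 0,"y": 0,"z": 0.8,"rx": 0,"ry": 0,"rz": 0,"jaw": 3},{"x": 0,"y": 0,"z": 0.7,"rx": 0,"ry": 0,"rz": 0,"jaw": 3},{"x": 0,"y": 0,"z": 0,"rx": 0,"ry": 0,"rz": 0,"jaw": 3}])

```text
clock: 15.35
tool_pos: [0.6579, 0.0575, 0.1078]
eef_rot: [-0.009, 1.0, -0.0, -0.001]
contact_force: [-0.1, -0.3, -0.1]
opening: 0.342
finger_force: 0.0
```

send_rows(motion=[{"x": 0,"y": 0,"z": 0,"rx": 0,"ry": 0,"rz": 0,"jaw": 1},{"x": 0,"y": 0,"z": 0,"rx": 0,"ry": 0,"rz": 0,"jaw": 0.3},{"x": 0,"y": 0,"z": 0,"rx": 0,"ry": 0,"rz": 0,"jaw": 0.3},{"x": 0,"y": 0,"z": 0,"rx": 0,"ry": 0,"rz": 0,"jaw": 0.3},{"x": 0,"y": 0,"z": 0,"rx": 0,"ry": 0,"rz": 0,"jaw": 0.3}], grip_force=20)

```text
clock: 15.85
tool_pos: [0.6595, 0.0559, 0.1113]
eef_rot: [-0.008, 1.0, -0.002, 0.001]
contact_force: [-2.8, -6.0, 10.1]
opening: 0.035
finger_force: 7.1
```

The opening is only 3 mm, too small for the 12 mm bar. I'll look before moving.

```bash
python3 - <<'E'
from h import *
st=get_state();print(st["tool_pos"],st["opening"],st["contact_force"],st["finger_force"],st["moment"])
s=snapshot("side")
cv2.imwrite("pics/bar2.png",np.clip(cv2.resize(s["img"][190:290,230:330],(500,500),interpolation=cv2.INTER_CUBIC)[:,:,::-1].astype(float)*1.5,0,255).astype(np.uint8))
print(proj(s,[[.7063,.0587,.118],[.611,.0573,.118]]), [ (p-[230,190])*5 for p in proj(s,[st["tool_pos"]])])
E
```

```text
[0.65945647 0.05589869 0.1112571 ] 0.03497930997454068 [-2.76682206 -6.04523286 10.13507381] 7.06549845635891 [-1.12645856  0.34253215 -0.04865372]
[[262.30646733 242.56403505]
 [307.61644932 248.63990414]] [array([273.8801605 , 284.99250678])]
```

View pics/bar2.png

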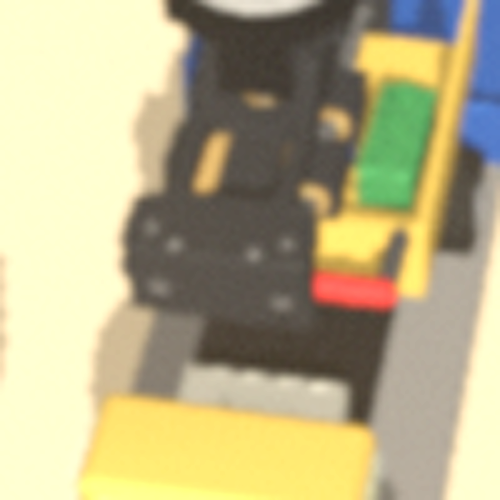

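send_rows(motion=[{"x": 0,"y": 0,"z": 0,"rx": 0,"ry": 0,"rz": 0,"jaw": 0.6},{"x": 0,"y": 0,"z": 0,"rx": 0,"ry": 0,"rz": 0,"jaw": 0.9},{"x": 0,"y": 0,"z": 0,"rx": 0,"ry": 0,"rz": 0,"jaw": 1.2},{"x": 0,"y": 0,"z": 0,"rx": 0,"ry": 0,"rz": 0,"jaw": 1.2},{"x": 0,"y": 0,"z": 0,"rx": 0,"ry": 0,"rz": 0,"jaw": 1.2}])

```text
clock: 16.4
tool_pos: [0.6594, 0.0595, 0.1112]
eef_rot: [-0.009, 1.0, 0.001, 0.001]
contact_force: [-1.2, 0.7, 7.0]
opening: 0.138
finger_force: 2.9
```

send_rows(motion=[{"x": 0,"y": 0,"z": 0,"rx": 0,"ry": 0,"rz": 0,"jaw": 1.8},{"x": 0,"y": 0,"z": 0,"rx": 0,"ry": 0,"rz": 0,"jaw": 2.2},{"x": 0,"y": 0,"z": 0,"rx": 0,"ry": 0,"rz": 0,"jaw": 3},{"x": 0,"y": 0,"z": 0,"rx": 0,"ry": 0,"rz": 0,"jaw": 3},{"x": 0,"y": 0,"z": 0,"rx": 0,"ry": 0,"rz": 0,"jaw": 3}])

```text
clock: 16.9
tool_pos: [0.6586, 0.0578, 0.1091]
eef_rot: [-0.009, 1.0, -0.0, -0.0]
contact_force: [-0.5, 0.2, -0.4]
opening: 0.341
finger_force: 0.0
```

```bash
python3 - <<'E'
from h import *
st=get_state();print(st["tool_pos"],st["contact_force"],st["moment"])
s=snapshot("side");h=cv2.cvtColor(s["img"],cv2.COLOR_RGB2HSV)
import pickle;s0=pickle.load(open("side0.pkl","rb"));h0=cv2.cvtColor(s0["img"],cv2.COLOR_RGB2HSV)
for k in(h0,h):
    m=(cv2.inRange(k,(0,150,60),(8,255,255))|cv2.inRange(k,(174,150,60),(180,255,255)))[225:270,250:325]
    for c in range(255,318,4):
        y=np.nonzero(m[:,c-250])[0]; print((c,round(225+y.mean(),1),len(y)) if len(y) else (c,),end=" ")
    print()
E
```

```text
[0.65863653 0.05783474 0.10910388] [-0.45470569  0.17951162 -0.35709177] [ 0.07217896 -0.1324592   0.02087175]
(255,) (259,) (263, np.float64(242.5), 4) (267, np.float64(243.0), 5) (271, np.float64(243.5), 6) (275, np.float64(236.2), 9) (279, np.float64(236.8), 9) (283, np.float64(236.8), 9) (287, np.float64(246.0), 5) (291, np.float64(246.5), 6) (295, np.float64(247.5), 6) (299, np.float64(247.5), 6) (303, np.float64(248.5), 6) (307, np.float64(248.5), 6) (311,) (315,) 
(255,) (259,) (263,) (267,) (271,) (275,) (279,) (283,) (287,) (291,) (295, np.float64(247.5), 6) (299, np.float64(247.5), 6) (303, np.float64(248.5), 6) (307, np.float64(248.5), 6) (311,) (315,)
```

The bar hasn't moved, and the force is gone with the jaws open. At a 12 mm opening the pads were touching something, so the bar is probably between them. I'll close again, lift a little along the arc, and see whether the bar follows.

send_rows(motion=[{"x": 0,"y": 0,"z": 0,"rx": 0,"ry": 0,"rz": 0,"jaw": 1.5},{"x": 0,"y": 0,"z": 0,"rx": 0,"ry": 0,"rz": 0,"jaw": 1.2},{"x": 0,"y": 0,"z": 0,"rx": 0,"ry": 0,"rz": 0,"jaw": 1.0},{"x": 0,"y": 0,"z": 0,"rx": 0,"ry": 0,"rz": 0,"jaw": 0.8},{"x": 0,"y": 0,"z": 0,"rx": 0,"ry": 0,"rz": 0,"jaw": 0.8}], grip_force=20)

```text
clock: 17.45
tool_pos: [0.6588, 0.0558, 0.1091]
eef_rot: [-0.008, 1.0, -0.002, -0.0]
contact_force: [0.9, -5.5, 0.8]
opening: 0.096
finger_force: 11.6
```

send_rows(motion=[{"x": 0,"y": 0,"z": -0.3,"rx": 0,"ry": 0,"rz": 0,"jaw": 0.8},{"x": 0,"y": -0.1,"z": -0.3,"rx": 0,"ry": 0,"rz": 0,"jaw": 0.8},{"x": 0,"y": -0.1,"z": -0.3,"rx": 0,"ry": 0,"rz": 0,"jaw": 0.8},{"x": 0,"y": -0.15,"z": -0.3,"rx": 0,"ry": 0,"rz": 0,"jaw": 0.8},{"x": 0,"y": 0,"z": 0,"rx": 0,"ry": 0,"rz": 0,"jaw": 0.8}])

```text
clock: 17.95
tool_pos: [0.6591, 0.0548, 0.122]
eef_rot: [-0.009, 1.0, 0.0, 0.001]
contact_force: [0.6, -0.3, -0.3]
opening: 0.093
finger_force: 0.0
```

```bash
cat > bar.py <<'E'
from h import *
st=get_state();print(st["tool_pos"],st["contact_force"],st["opening"])
s=snapshot("side");h=cv2.cvtColor(s["img"],cv2.COLOR_RGB2HSV)
m=(cv2.inRange(h,(0,150,60),(8,255,255))|cv2.inRange(h,(174,150,60),(180,255,255)))[160:270,250:325]
for c in range(255,318,4):
    y=np.nonzero(m[:,c-250])[0]; print((c,round(160+y.mean(),1),len(y)) if len(y) else (c,),end=" ")
E
python3 bar.py
```

```text
[0.65914873 0.05480525 0.12201344] [ 0.58925678 -0.31383286 -0.28082993] 0.0930012245903531
(255,) (259,) (263,) (267,) (271,) (275,) (279,) (283,) (287,) (291,) (295, np.float64(247.5), 6) (299, np.float64(247.5), 6) (303, np.float64(248.5), 6) (307, np.float64(248.5), 6) (311,) (315,)
```

It slipped off: the pads only caught the bar's upper half, and the sideways force puts the bar about 2 mm further toward -y. I'll open, go about 9 mm deeper at y ≈ 0.055 and regrip.

send_rows(motion=[{"x": 0,"y": 0,"z": -0.8,"rx": 0,"ry": 0,"rz": 0,"jaw": 3},{"x": 0,"y": 0,"z": 0,"rx": 0,"ry": 0,"rz": 0,"jaw": 3},{"x": 0,"y": 0,"z": 0.8,"rx": 0,"ry": 0,"rz": 0,"jaw": 3},{"x": 0,"y": 0,"z": 0.6,"rx": 0,"ry": 0,"rz": 0,"jaw": 3},{"x": 0,"y": 0,"z": 0.6,"rx": 0,"ry": 0,"rz": 0,"jaw": 3}])

```text
clock: 18.5
tool_pos: [0.6584, 0.0541, 0.1082]
eef_rot: [-0.009, 1.0, -0.0, -0.001]
contact_force: [-0.0, -0.6, 0.1]
opening: 0.338
finger_force: 0.0
```

send_rows(motion=[{"x": 0,"y": 0,"z": 0.4,"rx": 0,"ry": 0,"rz": 0,"jaw": 3},{"x": 0,"y": 0,"z": 0.3,"rx": 0,"ry": 0,"rz": 0,"jaw": 3},{"x": 0,"y": 0,"z": 0.2,"rx": 0,"ry": 0,"rz": 0,"jaw": 3},{"x": 0,"y": 0,"z": 0,"rx": 0,"ry": 0,"rz": 0,"jaw": 3},{"x": 0,"y": 0,"z": 0,"rx": 0,"ry": 0,"rz": 0,"jaw": 3}])

```text
clock: 19.0
tool_pos: [0.6589, 0.0545, 0.1005]
eef_rot: [-0.009, 1.0, 0.0, 0.0]
contact_force: [0.1, -0.7, -0.9]
opening: 0.341
finger_force: 0.0
```

send_rows(motion=[{"x": 0,"y": 0,"z": 0,"rx": 0,"ry": 0,"rz": 0,"jaw": 1.5},{"x": 0,"y": 0,"z": 0,"rx": 0,"ry": 0,"rz": 0,"jaw": 1.2},{"x": 0,"y": 0,"z": 0,"rx": 0,"ry": 0,"rz": 0,"jaw": 1.0},{"x": 0,"y": 0,"z": 0,"rx": 0,"ry": 0,"rz": 0,"jaw": 0.8},{"x": 0,"y": 0,"z": 0,"rx": 0,"ry": 0,"rz": 0,"jaw": 0.8}], grip_force=20)

```text
clock: 19.5
tool_pos: [0.6589, 0.0555, 0.1006]
eef_rot: [-0.009, 1.0, 0.001, 0.0]
contact_force: [0.1, 2.2, 0.1]
opening: 0.125
finger_force: 20.0
```

Now it's held properly: 11 mm opening at 20 N. Lifting along the arc.

send_rows(motion=[{"x": 0,"y": -0.36,"z": -1.19,"rx": 0,"ry": 0,"rz": 0,"jaw": 0.6},{"x": 0,"y": -0.45,"z": -1.17,"rx": 0,"ry": 0,"rz": 0,"jaw": 0.6},{"x": 0,"y": -0.53,"z": -1.12,"rx": 0,"ry": 0,"rz": 0,"jaw": 0.6},{"x": 0,"y": -0.6,"z": -1.09,"rx": 0,"ry": 0,"rz": 0,"jaw": 0.6},{"x": 0,"y": -0.68,"z": -1.05,"rx": 0,"ry": 0,"rz": 0,"jaw": 0.6}], grip_force=25)

```text
clock: 20.0
tool_pos: [0.6594, 0.0294, 0.1583]
eef_rot: [-0.01, 1.0, 0.001, 0.001]
contact_force: [1.2, 5.2, -0.4]
opening: 0.121
finger_force: 25.0
```

```bash
python3 bar.py
```

```text
[0.65942565 0.02939374 0.1583353 ] [ 1.22167768  5.23673898 -0.38559411] 0.12131706446130913
(255,) (259,) (263,) (267,) (271,) (275,) (279,) (283,) (287,) (291,) (295, np.float64(219.0), 1) (299, np.float64(218.0), 5) (303, np.float64(219.0), 5) (307, np.float64(219.0), 5) (311, np.float64(218.0), 1) (315,)
```

The bar follows, with low forces. Continuing.

send_rows(motion=[{"x": 0,"y": -0.7,"z": -0.99,"rx": 0,"ry": 0,"rz": 0,"jaw": 0.6},{"x": 0,"y": -0.8,"z": -0.94,"rx": 0,"ry": 0,"rz": 0,"jaw": 0.6},{"x": 0,"y": -0.86,"z": -0.88,"rx": 0,"ry": 0,"rz": 0,"jaw": 0.6},{"x": 0,"y": -0.92,"z": -0.82,"rx": 0,"ry": 0,"rz": 0,"jaw": 0.6},{"x": 0,"y": -0.98,"z": -0.75,"rx": 0,"ry": 0,"rz": 0,"jaw": 0.6}])

```text
clock: 20.55
tool_pos: [0.6603, -0.0127, 0.2028]
eef_rot: [-0.01, 1.0, 0.002, 0.001]
contact_force: [0.0, 5.5, 3.3]
opening: 0.129
finger_force: 25.0
```

send_rows(motion=[{"x": 0,"y": -1.04,"z": -0.68,"rx": 0,"ry": 0,"rz": 0,"jaw": 0.6},{"x": 0,"y": -1.09,"z": -0.6,"rx": 0,"ry": 0,"rz": 0,"jaw": 0.6},{"x": 0,"y": -1.14,"z": -0.52,"rx": 0,"ry": 0,"rz": 0,"jaw": 0.6},{"x": 0,"y": -1.16,"z": -0.45,"rx": 0,"ry": 0,"rz": 0,"jaw": 0.6},{"x": 0,"y": -1.19,"z": -0.36,"rx": 0,"ry": 0,"rz": 0,"jaw": 0.6}])

```text
clock: 21.05
tool_pos: [0.6616, -0.0681, 0.2306]
eef_rot: [-0.01, 1.0, 0.002, 0.002]
contact_force: [-1.8, 4.7, 10.4]
opening: 0.126
finger_force: 25.0
```

send_rows(motion=[{"x": 0,"y": 0,"z": 0,"rx": 0,"ry": 0,"rz": 0,"jaw": 0.6},{"x": 0,"y": 0,"z": 0,"rx": 0,"ry": 0,"rz": 0,"jaw": 0.6},{"x": 0,"y": 0,"z": 0,"rx": 0,"ry": 0,"rz": 0,"jaw": 0.6},{"x": 0,"y": 0,"z": 0,"rx": 0,"ry": 0,"rz": 0,"jaw": 0.6},{"x": 0,"y": 0,"z": 0,"rx": 0,"ry": 0,"rz": 0,"jaw": 0.6}])

```text
clock: 21.55
tool_pos: [0.6617, -0.0692, 0.2306]
eef_rot: [-0.009, 1.0, 0.001, 0.002]
contact_force: [-1.9, 5.2, 12.9]
opening: 0.125
finger_force: 25.0
```

```bash
python3 - <<'E'
from h import *
st=get_state();print(st["tool_pos"],st["contact_force"])
s=snapshot("side");t=snapshot("top")
a=cv2.resize(s["img"][120:280,220:380],(400,400));b=cv2.resize(t["img"][140:300,340:500],(400,400))
cv2.imwrite("pics/tip.png",np.clip(np.hstack([a,b])[:,:,::-1].astype(float)*1.4,0,255).astype(np.uint8))
E
```

```text
[ 0.66170742 -0.06916465  0.23056385] [-1.89639621  5.21420505 12.86368101]
```

View pics/tip.png

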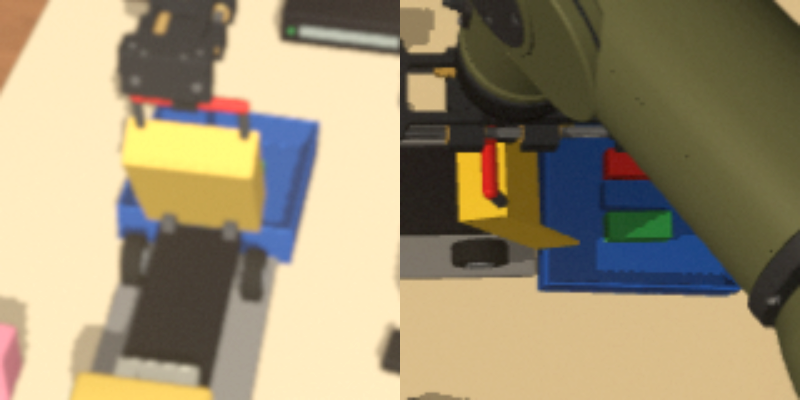

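The bed is up at about 1.05 rad. The red (627,163) and green (638,225) bricks lie in the bin, with what looks like the blue one between them at (632,195). Now I'll lower the bed back along the arc.

send_rows(motion=[{"x": 0,"y": 1.19,"z": 0.36,"rx": 0,"ry": 0,"rz": 0,"jaw": 0.6},{"x": 0,"y": 1.16,"z": 0.45,"rx": 0,"ry": 0,"rz": 0,"jaw": 0.6},{"x": 0,"y": 1.14,"z": 0.52,"rx": 0,"ry": 0,"rz": 0,"jaw": 0.6},{"x": 0,"y": 1.09,"z": 0.6,"rx": 0,"ry": 0,"rz": 0,"jaw": 0.6},{"x": 0,"y": 1.04,"z": 0.68,"rx": 0,"ry": 0,"rz": 0,"jaw": 0.6}])

```text
clock: 22.15
tool_pos: [0.6605, -0.0138, 0.2029]
eef_rot: [-0.009, 1.0, -0.0, 0.001]
contact_force: [-0.2, 3.9, 5.8]
opening: 0.125
finger_force: 25.0
```

send_rows(motion=[{"x": 0,"y": 0.98,"z": 0.75,"rx": 0,"ry": 0,"rz": 0,"jaw": 0.6},{"x": 0,"y": 0.92,"z": 0.82,"rx": 0,"ry": 0,"rz": 0,"jaw": 0.6},{"x": 0,"y": 0.86,"z": 0.88,"rx": 0,"ry": 0,"rz": 0,"jaw": 0.6},{"x": 0,"y": 0.8,"z": 0.94,"rx": 0,"ry": 0,"rz": 0,"jaw": 0.6},{"x": 0,"y": 0.7,"z": 0.99,"rx": 0,"ry": 0,"rz": 0,"jaw": 0.6}])

```text
clock: 22.65
tool_pos: [0.6595, 0.0296, 0.1571]
eef_rot: [-0.009, 1.0, 0.001, 0.001]
contact_force: [0.1, 4.9, 4.3]
opening: 0.133
finger_force: 25.0
```

send_rows(motion=[{"x": 0,"y": 0.68,"z": 1.05,"rx": 0,"ry": 0,"rz": 0,"jaw": 0.6},{"x": 0,"y": 0.6,"z": 1.09,"rx": 0,"ry": 0,"rz": 0,"jaw": 0.6},{"x": 0,"y": 0.53,"z": 1.12,"rx": 0,"ry": 0,"rz": 0,"jaw": 0.6},{"x": 0,"y": 0.45,"z": 1.1,"rx": 0,"ry": 0,"rz": 0,"jaw": 0.6},{"x": 0,"y": 0.3,"z": 0.8,"rx": 0,"ry": 0,"rz": 0,"jaw": 0.6}])

```text
clock: 23.15
tool_pos: [0.659, 0.0543, 0.104]
eef_rot: [-0.009, 1.0, 0.0, 0.0]
contact_force: [0.9, 3.9, 1.1]
opening: 0.126
finger_force: 25.0
```

send_rows(motion=[{"x": 0,"y": 0.1,"z": 0.35,"rx": 0,"ry": 0,"rz": 0,"jaw": 0.6},{"x": 0,"y": 0,"z": 0,"rx": 0,"ry": 0,"rz": 0,"jaw": 2},{"x": 0,"y": 0,"z": 0,"rx": 0,"ry": 0,"rz": 0,"jaw": 3},{"x": 0,"y": 0,"z": 0,"rx": 0,"ry": 0,"rz": 0,"jaw": 3},{"x": 0,"y": 0,"z": 0,"rx": 0,"ry": 0,"rz": 0,"jaw": 3}])

```text
clock: 23.65
tool_pos: [0.6587, 0.0534, 0.1012]
eef_rot: [-0.009, 1.0, -0.001, -0.0]
contact_force: [-1.2, -1.4, -1.0]
opening: 0.343
finger_force: 0.0
```

send_rows(motion=[{"x": 0,"y": 0,"z": -1,"rx": 0,"ry": 0,"rz": 0,"jaw": 3},{"x": 0,"y": 0,"z": -2,"rx": 0,"ry": 0,"rz": 0,"jaw": 3},{"x": 0,"y": 0,"z": -3,"rx": 0,"ry": 0,"rz": 0,"jaw": 3},{"x": 0,"y": 0,"z": -4,"rx": 0,"ry": 0,"rz": 0,"jaw": 3},{"x": 0,"y": 0,"z": -4,"rx": 0,"ry": 0,"rz": 0,"jaw": 3}])

```text
clock: 24.15
tool_pos: [0.6587, 0.0551, 0.2447]
eef_rot: [-0.009, 1.0, 0.0, 0.001]
contact_force: [0.9, 0.7, -0.3]
opening: 0.34
finger_force: 0.0
```

send_rows(motion=[{"x": 2,"y": 2,"z": -1,"rx": 0,"ry": 0,"rz": 0,"jaw": 3},{"x": 3,"y": 3,"z": 0,"rx": 0,"ry": 0,"rz": 0,"jaw": 3},{"x": 3,"y": 3,"z": 0,"rx": 0,"ry": 0,"rz": 0,"jaw": 3},{"x": 3,"y": 3,"z": 0,"rx": 0,"ry": 0,"rz": 0,"jaw": 3},{"x": 2,"y": 2,"z": 0,"rx": 0,"ry": 0,"rz": 0,"jaw": 3}])

```text
clock: 24.65
tool_pos: [0.5241, 0.1852, 0.2539]
eef_rot: [-0.011, 1.0, 0.001, 0.001]
contact_force: [1.1, 0.3, 0.3]
opening: 0.338
finger_force: 0.0
```

```bash
python3 bar.py; python3 - <<'E'
from h import *
s=snapshot("side");t=snapshot("top")
a=cv2.resize(s["img"][130:290,250:450],(400,320));b=cv2.resize(t["img"][160:320,300:500],(400,320))
cv2.imwrite("pics/end.png",np.clip(np.hstack([a,b])[:,:,::-1].astype(float)*1.5,0,255).astype(np.uint8))
E
```

```text
[0.52412494 0.18521807 0.25386343] [1.11587527 0.30514628 0.3058616 ] 0.33834715904944207
(255,) (259,) (263, np.float64(242.5), 4) (267, np.float64(242.5), 6) (271, np.float64(244.0), 5) (275, np.float64(244.5), 6) (279, np.float64(245.5), 6) (283, np.float64(245.5), 6) (287, np.float64(246.5), 6) (291, np.float64(228.7), 9) (295, np.float64(206.8), 19) (299, np.float64(207.1), 22) (303, np.float64(232.2), 8) (307, np.float64(248.5), 6) (311,) (315,)
```

View pics/end.png

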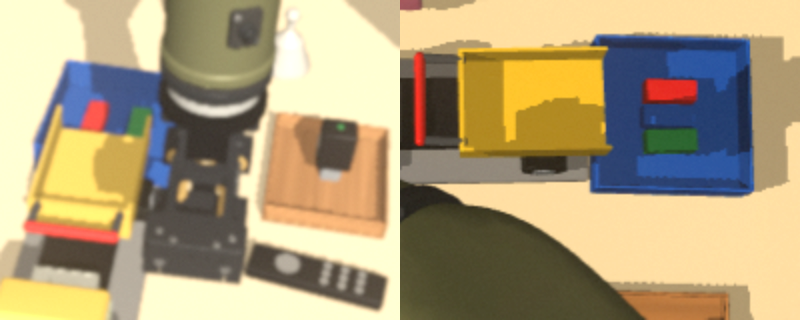

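The bed is empty and back down (bar at its starting pixels). All three bricks are in the bin at (670,90), (665,115) and (670,140), and the plug is in the tray. I'll let the arm settle, then hand in.

send_rows(motion=[{"x": 0,"y": 0,"z": 0,"rx": 0,"ry": 0,"rz": 0,"jaw": 3},{"x": 0,"y": 0,"z": 0,"rx": 0,"ry": 0,"rz": 0,"jaw": 3},{"x": 0,"y": 0,"z": 0,"rx": 0,"ry": 0,"rz": 0,"jaw": 3},{"x": 0,"y": 0,"z": 0,"rx": 0,"ry": 0,"rz": 0,"jaw": 3},{"x": 0,"y": 0,"z": 0,"rx": 0,"ry": 0,"rz": 0,"jaw": 3}])

```text
clock: 25.3
tool_pos: [0.5267, 0.182, 0.2513]
eef_rot: [-0.009, 1.0, -0.0, -0.0]
contact_force: [-0.6, 0.1, -0.5]
opening: 0.341
finger_force: 0.0
```

```bash
python3 -c "
from plant import *
print(finish_job())"
```

```text
the job is handed in; nothing more can be done
None
```

The job is handed in at about 25 s of the 64 s allowed: in the last pictures the plug stands in the tray, all three bricks are in the bin and the bed is back down; no verdict was returned.

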